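Seat a bracket in the drill jig and lock the toggle clamp

TASK

Get the steel bracket ready for drilling: push it along the jig's guide rails until its foot is hard up against the stop, then push the toggle clamp's red handle over and down until it goes past centre and stays locked, with the rubber tip pressing on the bracket's foot. Use the fingertips only, without picking the bracket up, and leave the jar, spanner and pipe fitting where they are. Finish with the hand clear of everything.

Things in the scene. Friction and masses are not known exactly. Their poses are not given: they have to be found in the camera images.
- jig: plywood drill jig fixed to the bench. Origin on the bench, straight below the spot where the clamp's rubber tip lands; x runs along the guide rails to the stop, y from the rails to the toggle clamp, z up (the jig frame; mm below are in it). Board 18 thick, top at z = 18, from x = -153 to 83 and y = -60 to 130
- stop_face (a point): middle of the stop's face at the board's top: jig (45, 0, 18) mm. Black steel stop block x = 45 to 67, y = -39 to 39, up to z = 40. From it a steel plate 24 mm wide with a brass drill bush juts back over the rails to x = 18 (underside at z = 27.5, bush top at z = 42.5); the bracket's foot slides in under it
- bracket: loose L-shaped steel bracket, about 0.4 kg, lying on the board between the rails (1.5 mm play each side). Foot 120 x 50 x 6 mm along x; at its near end (-x) a 6 mm upright plate, 50 mm wide, top 46 mm above the board. Origin under the foot's centre; x points to its free end, the toe, which must meet the stop. Starts 30 to 65 mm short of it; slides with a few N
- bracket_back (a point): middle of the upright plate's outer face (the face to push), 20 mm above the foot's underside and 60 mm behind the bracket's origin; in the jig frame it lies at x = -75 mm when the bracket is home
- bracket_toe (a point): bottom middle of the foot's toe edge, 60 mm ahead of the bracket's origin; home when it touches the stop (x = 45 mm in the jig frame)
- handle_end (a point): free end of the clamp's handle, a bar in the jig's plane x = 0 with a red grip 18 mm thick over its last 75 mm. Open: end at jig y = 122, z = 168, its pivot 130 mm away at y = 84, z = 44: it leans 17 degrees from upright, away from the rails. Locked: end at y = 183, z = 79, pivot at y = 54, z = 66. Push its rail side outwards (+y), then down from above
- clamp_handle (a joint): angle of the handle to the clamp's rear link, rad: 0 open (start), grows as the clamp closes, 2.65 at dead centre (handle and link in line), 2.89 locked at its stop. Closing takes 1 to 2 N at the handle's end, then 3 to 5 N before dead centre as the rubber tip is squeezed; past it the handle snaps down by itself and stays. Let go short of that it does not lock
- clamp_arm (a joint): angle of the clamp arm, rad: 0 raised (open), about 1.55 lying level over the rails with the tip pressing on the bracket's foot
- clamp_tip: black rubber tip, 18 mm across and 12 mm tall, under the clamp arm's end; origin at the middle of its pressing face
- screw_jar: glass jar of screws with a yellow lid, 66 mm across, 86 mm tall, origin under its centre; leave alone
- spanner: steel spanner 150 mm long lying on the bench along its x, origin on the bench under its middle; leave alone
- pipe_union: brass pipe fitting with a hexagonal collar, 52 mm across, 42 mm tall, origin under its centre; leave alone
- rail_middle (a point): middle of the floor between the two wooden guide rails, jig (-52.5, 0, 18) mm. The rails run along x from -150 to 45, are 12 mm wide and 9 mm high (tops at z = 27), with inner faces at y = -26.5 and 26.5
- clamp_pivot (a point): pivot of the clamp's arm, jig (0, 58, 40) mm. The steel toggle clamp stands on the board at y = 42 to 106, x = -28 to 28. Open, its arm stands upright at y = 57 to 74, x = -11 to 11, top at z = 111; the spindle crosses it at z = 98, from y = 37 (rubber tip) to y = 86. Shut, the arm lies level over the rails at x = 0, up to z = 75

How it is judged:
By the outcome, as a careful person would: the job done as asked, in the order asked, and still so for the second after the job is handed in, with the robot touching nothing.
It also fails if it takes over 48 s, if anything falls off the work surface, if the arm or the gripper's body presses on something with over 40 N, if the wrist force passes 120 N, or if a joint passes its speed limit or range.

ROBOT

A 6-joint arm with a two-finger parallel gripper is mounted at the origin on the work surface. World frame = base frame: x ahead of the robot, y to its left, z up, the work surface at z = 0. Lengths are in m, angles in rad, forces in N, time in s.
With the tool pointing down it reaches from about 0.375 to 0.9 m from the base axis. Payload 3.1 kg.
Tool frame: the origin (TCP) lies at the centre of the arm's flange, where the gripper is bolted on; the fingertips stand 182 mm ahead of it and the grasp point (between the pads) lies 164 mm ahead of it; z points along the fingers, x is the direction in which the jaws open and shut, and the axes are right-handed (so a half turn about z gives the same grasp; the last joint's range is limited). The gripper opens to 87 mm and grips with 3 to 60 N. Pads are 19 mm wide; open, the fingers measure 117 mm over their backs; the gripper's body (75 mm by 190 mm) begins 51 mm behind the grasp point.
Start: joints at [-1.325, 0.527, 1.433, -0, 1.181, -0.178], TCP at [0.258, -0.569, 0.405] pointing down, gripper open.
Joint ranges: [-3.08, 3.08], [-0.75, 2.2], [0.22, 2.44], [-1.43, 4.57], [0, 2.65], [-2.85, 2.85]. Speed limits (rad/s): [2.79, 2.79, 3.14, 3.14, 3.14, 3.14].

INTERFACE

Orientations are given as a unit quaternion [x, y, z, w].
In Python, from rig import status, eyes, robot gives the robot as it stands. The module is installed in compiled form; this text tells all that it offers.
- The arm moves only by the tool step_arm, never from a script. Its argument "steps" is a list of rows, each a list of 7 numbers: the closure, from -1 (fully open) to 1 (shut), so that 0 is half open, then the shift along the tool's x, y, z each as a share of 0.025 m, from -1 to 1, then the turn, a rotation vector about the tool's x, y, z each as a share of 8 degrees, from -1 to 1. In form: [[jaw, dx, dy, dz, rx, ry, rz], ...]. A call has exactly 10 rows; each row shifts and turns the commanded pose from where the row before left it, along the tool's axes as they then stand; what a row does not reach is not made up. A row lasts 1/10 s, in which the tool goes at most 50 mm and 8.59 degrees, less where a joint would pass 70% of its speed; a pose out of reach is approached as far as the arm can. A call with a number of a shift or a turn outside -1 to 1 is refused whole. A call with a gripper value outside its range is refused whole. The fingers move at their own pace and stop on an object; "squeeze" is the grip in N (left out, the last holds). Time passes only in rows, so rows that do not move let the fingers close, or fill a call up. It gives the time, the measured TCP pose, the force and the opening at its end, in the units of the state.
- status.get_obs(): the state, without advancing time (a new reading comes with each control period).
- eyes.camera(name): name is "side" or "top" or "wrist"; returns (picture, depth): 420x560x3 uint8, red, green, blue; 420x560 float32, m along the optical axis (not along the pixel's ray), 0 where there is no reading.
- eyes.camera_info(name): a dict with "K" (3x3 intrinsics, pixels), "R" (3x3) and "t" (3): a world point X has camera coordinates R X + t. Camera axes: x right, y down, z forward; pixel columns grow to the right and rows downward; lengths in m; the calibration is good to about 2 mm. The wrist camera is an equidistant fisheye: a pixel r from the principal point sees the ray r / f radians off the axis. A picture is of the moment at which its call begins: read the wrist's pose just before it. camera_info takes no time and is no camera call; for the wrist camera it gives the pose at the moment of the call.
- robot.hand_in(): hands the job in, once; it reports no verdict.
The state is a dict: "time": time; "q": joint angles; "joint_velocities": joint speeds; "joint_torque": joint torques, N m; "position": TCP position; "tool_rot": TCP orientation; "ft_force": force on the tool from outside, world axes, zero at the start; "moment": the same for the moment, N m; "grip_width": finger opening in m.
Only numpy, scipy, OpenCV 4.12 (cv2) and the standard library are available. Lean on these libraries where they do the work, as an engineer would, in place of code of your own. Each camera call takes 0.05 s, during which the arm holds its last target.

## Working session

There is one attempt and no reset: what is moved stays moved. The work goes in short steps, Python scripts to look and compute and a tool call to move; the robot and the scene stay as the last step left them, time stands still between calls to the robot, and variables do not carry over. Pictures are saved under pics/ and viewed, and the job is handed in when it is done.

Besides the shell and the picture viewer there is one more tool, called after "Call:" as name(argument=value, ...), one argument or row to a line, values as JSON. step_arm: Moves the arm, as the interface text tells. Its arguments: {"type":"object","properties":{"steps":{"type":"array"},"squeeze":{"type":"number"}},"required":["steps"]}

```bash
mkdir -p pics; python3 - <<'E'
from rig import status, eyes, robot
import cv2,numpy as np
o=status.get_obs(); print({k:np.round(v,3).tolist() for k,v in o.items()})
for n in ["side","top"]:
    p,d=eyes.camera(n); cv2.imwrite(f"pics/{n}0.png",p[:,:,::-1]); np.savez(f"{n}0.npz",p=p,d=d)
    i=eyes.camera_info(n); print(n,{k:np.round(v,4).tolist() for k,v in i.items()})
E
```

```text
{'time': 0.0, 'q': [-1.324, 0.528, 1.434, -0.0, 1.181, -0.179], 'joint_velocities': [0.002, -0.0, 0.0, 0.001, 0.0, 0.001], 'joint_torque': [-0.001, -44.005, -17.659, 0.063, 0.058, -0.0], 'position': [0.258, -0.569, 0.404], 'tool_rot': [0.84, -0.542, -0.001, -0.001], 'ft_force': [-0.732, 0.565, -0.421], 'moment': [-0.003, -0.002, -0.009], 'grip_width': 0.087}
side {'K': [[393.8218, 0.0, 281.5043], [0.0, 393.8218, 211.3783], [0.0, 0.0, 1.0]], 'R': [[0.8317, -0.5553, 0.0012], [-0.4134, -0.6205, -0.6664], [0.3708, 0.5538, -0.7456]], 't': [-0.53, 0.3176, 0.6768]}
top {'K': [[398.3222, 0.0, 283.7292], [0.0, 398.3222, 212.4034], [0.0, 0.0, 1.0]], 'R': [[-0.0222, -0.9997, 0.0071], [-0.9995, 0.0221, -0.0207], [0.0205, -0.0075, -0.9998]], 't': [-0.0118, 0.6007, 0.8714]}
```

View pics/side0.png

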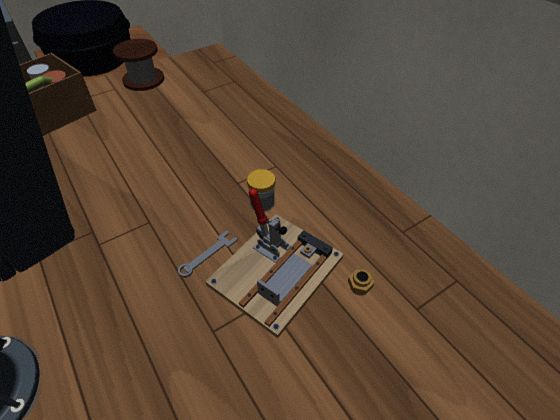

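View pics/top0.png

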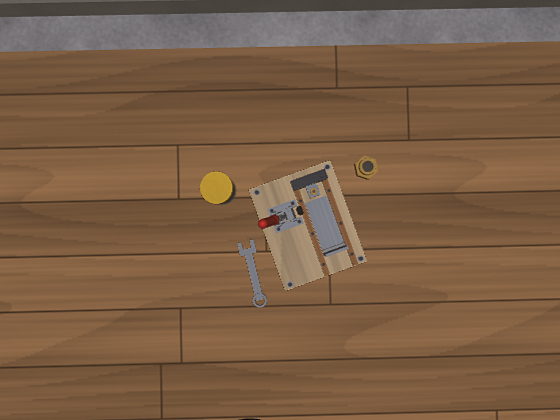

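```bash
cat > h.py <<'E'
import numpy as np,cv2
from rig import eyes
def ray(n,uv,z,inf=None):
    i=inf or eyes.camera_info(n); K,R,t=map(np.array,(i["K"],i["R"],i["t"]))
    uv=np.atleast_2d(uv).astype(float); c=-R.T@t
    d=(np.c_[uv,np.ones(len(uv))]@np.linalg.inv(K).T)@R
    return c+d*((z-c[2])/d[:,2])[:,None]
def proj(n,X):
    i=eyes.camera_info(n); K,R,t=map(np.array,(i["K"],i["R"],i["t"]))
    c=(np.atleast_2d(X)@R.T+t)@K.T; return c[:,:2]/c[:,2:]
def cloud(n,d):
    i=eyes.camera_info(n); K,R,t=map(np.array,(i["K"],i["R"],i["t"]))
    v,u=np.mgrid[:420,:560]; c=np.stack([(u-K[0,2])/K[0,0]*d,(v-K[1,2])/K[1,1]*d,d],-1)
    return (c-t)@R
E
python3 - <<'E'
from h import *
f=np.load("top0.npz");p,d=f["p"],f["d"]
P=cloud("top",d)
print("bench z",np.round(P[150:300:20,380:480:25,2],4).std(), P[180:280,400:480,2].mean())
hsv=cv2.cvtColor(p,cv2.COLOR_RGB2HSV)
for q in [(300,240),(275,250),(350,220),(420,230)]: print(q,hsv[q[1],q[0]],P[q[1],q[0]])
c=cv2.resize(p[140:310,200:400],None,fx=4,fy=3.5*8/7,interpolation=cv2.INTER_CUBIC)[:600]
c=cv2.resize(p[150:300,220:390],None,fx=4,fy=4,interpolation=cv2.INTER_CUBIC); cv2.imwrite("pics/topz.png",c[:,:,::-1])
f=np.load("side0.npz");p=f["p"]
c=cv2.resize(p[160:340,170:380],None,fx=3.3,fy=3.3,interpolation=cv2.INTER_CUBIC); cv2.imwrite("pics/sidez.png",c[:,:,::-1])
E
```

```text
bench z 0.0014530913974609445 0.0030091027903618437
(300, 240) [ 16  79 167] [ 0.5393099  -0.0589984   0.01754613]
(275, 250) [ 16  80 168] [ 0.51870693 -0.00420022  0.01541158]
(350, 220) [ 16  77 173] [ 0.58032566 -0.16852561  0.01936399]
(420, 230) [ 15 129 119] [ 5.54624536e-01 -3.26867058e-01  4.69131615e-04]
```

View pics/topz.png

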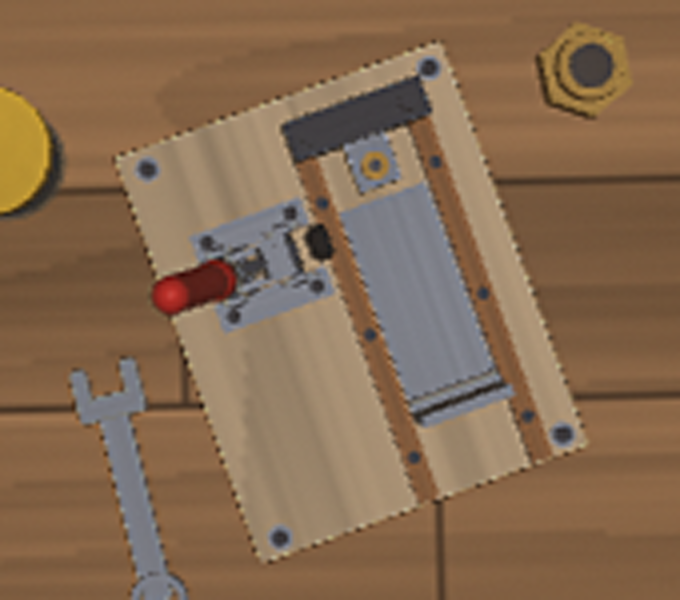

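View pics/sidez.png

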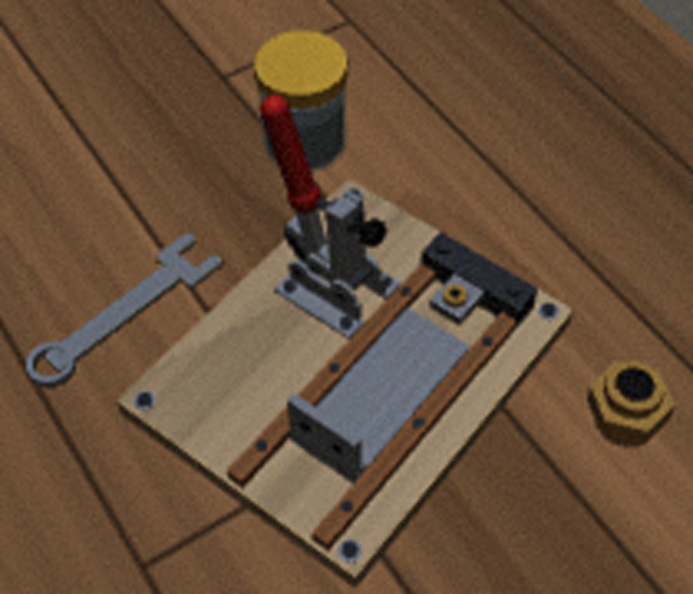

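```bash
cat >> h.py <<'E'
import json,os
if os.path.exists("jig.json"):
    J=json.load(open("jig.json")); TH=J["th"]; T=np.array(J["t"]); C,S=np.cos(TH),np.sin(TH); RJ=np.array([[C,-S,0],[S,C,0],[0,0,1]])
    def j2w(m): return np.array(m)/1000@RJ.T+T
    def w2j(X): return (np.array(X)-T)@RJ*1000
E
python3 - <<'E'
from h import *
def pz(a): return 220+(np.array(a)[:,0]+.5)/4-.5, 150+(np.array(a)[:,1]+.5)/4-.5
uv=np.c_[pz([(115,158),(440,43),(587,445),(262,562)])]
W=ray("top",uv,.018)[:,:2]
Jg=np.array([(83,130),(83,-60),(-153,-60),(-153,130)])/1000
a=Jg-Jg.mean(0);b=W-W.mean(0)
th=np.arctan2((a[:,0]*b[:,1]-a[:,1]*b[:,0]).sum(),(a*b).sum())
R=np.array([[np.cos(th),-np.sin(th)],[np.sin(th),np.cos(th)]])
t=W.mean(0)-R@Jg.mean(0); print(th,t,(W-(Jg@R.T+t))*1000)
json.dump({"th":th,"t":[t[0],t[1],0.0]},open("jig.json","w"))
E
python3 - <<'E'
from h import *
f=lambda a:np.c_[220+(np.array(a)[:,0]+.5)/4-.5,150+(np.array(a)[:,1]+.5)/4-.5]
g=lambda a:np.c_[170+(np.array(a)[:,0]+.5)/3.3-.5,160+(np.array(a)[:,1]+.5)/3.3-.5]
print("toe",w2j(ray("top",f([(342,210),(422,185)]),.024)))
print("upright top outer edge?",w2j(ray("top",f([(413,425),(512,392),(410,408),(505,376)]),.064)))
print("side: toe",w2j(ray("side",g([(415,310),(468,345)]),.024)),"upr",w2j(ray("side",g([(290,395),(359,440)]),.064)), "stop top edge",w2j(ray("side",g([(425,240),(535,295)]),.040)))
print("bush top",w2j(ray("side",g([(455,294)]),.0425)),w2j(ray("top",f([(375,165)]),.0425)), "handle end",w2j(ray("side",g([(275,105)]),.165)),w2j(ray("top",f([(170,295)]),.168)))
print("jar",w2j(ray("top",[(216,187.5)],.086)),"stop top",w2j(ray("top",f([(281,126),(420,76),(432,110),(297,162)]),.04)))
print("spanner",w2j(ray("top",f([(75,375),(130,360),(160,590)]),.005)))
print(T,TH)
E
```

```text
0.32412472000518505 [ 0.61587091 -0.09782751] [[-0.78561951 -1.06850047]
 [-2.34032997  0.65898211]
 [ 0.8683259   1.35357468]
 [ 2.25762358 -0.94405631]]
toe [[ 13.28815785  23.14390803  24.        ]
 [ 11.33123362 -22.15858528  24.        ]]
upright top outer edge? [[-103.95189037   29.37720497   64.        ]
 [-105.35850753  -24.31237072   64.        ]
 [ -95.23284505   27.85178227   64.        ]
 [ -96.41476634  -23.73730226   64.        ]]
side: toe [[ 13.84524083  19.060673    24.        ]
 [ 12.52560398 -23.92689061  24.        ]] upr [[-103.56073159   24.59709626   64.        ]
 [-102.33520535  -25.5557198    64.        ]] stop top edge [[ 54.43723498  41.20195735  40.        ]
 [ 61.13412246 -41.4778837   40.        ]]
bush top [[28.67249445 -1.25759403 42.5       ]] [[29.3347144  -0.04356588 42.5       ]] handle end [[ -0.61774613 116.88971529 165.        ]] [[  0.25349532 119.31876057 168.        ]]
jar [[100.00018059 185.71357836  86.        ]] stop top [[ 65.83488309  39.58357054  40.        ]
 [ 65.84084446 -38.942157    40.        ]
 [ 46.66927648 -38.76199638  40.        ]
 [ 44.96947421  38.09780789  40.        ]]
spanner [[ -21.85597431  190.97234763    5.        ]
 [ -24.37494171  159.73632963    5.        ]
 [-148.66043485  186.87175452    5.        ]]
[ 0.61587091 -0.09782751  0.        ] 0.32412472000518505
```

```bash
cat >> h.py <<'E'
from rig import status
from scipy.spatial.transform import Rotation as Ro
def plan(tip_jig,yaw_jig):
    """tip target in jig mm, tool x yaw (deg, jig frame); tool down. prints turn and shifts in shares"""
    o=status.get_obs(); R0=Ro.from_quat(o["tool_rot"])
    y=np.deg2rad(yaw_jig)+TH
    Rt=Ro.from_matrix(np.array([[np.cos(y),np.sin(y),0],[np.sin(y),-np.cos(y),0],[0,0,-1]]))
    rv=np.rad2deg((R0.inv()*Rt).as_rotvec())/8
    tgt=j2w(tip_jig)+[0,0,.182]; d=Rt.inv().apply(tgt-np.array(o["position"]))/.025
    print("turn shares",rv.round(3),"shift shares (target axes)",d.round(2))
def where():
    o=status.get_obs(); R=Ro.from_quat(o["tool_rot"]); tip=np.array(o["position"])+R.apply([0,0,.182])
    print("t",round(o["time"],2),"tip jig mm",w2j(tip).round(1),"F jig",(np.array(o["ft_force"])@RJ).round(2),"q",np.round(o["q"],2),"grip",round(o["grip_width"],3))
E
python3 - <<'E'
from h import *
where(); plan([-140,0,200],-90)
E
```

```text
t 0.1 tip jig mm [-489.8 -332.3  221.9] F jig [-0.26  0.25  0.51] q [-1.32  0.53  1.43 -0.    1.18 -0.18] grip 0.087
turn shares [-0.002  0.014  0.721] shift shares (target axes) [-13.31 -13.99   0.88]
```

Call:
step_arm(
  steps=[
    [1, 0, 0, 0, 0, 0, 0.72],
    [1, -0.9, -0.9, 0, 0, 0, 0],
    [1, -0.9, -0.9, 0, 0, 0, 0],
    [1, -0.9, -0.9, 0, 0, 0, 0],
    [1, -0.9, -0.9, 0, 0, 0, 0],
    [1, -0.9, -0.9, 0, 0, 0, 0],
    [1, -0.9, -0.9, 0, 0, 0, 0],
    [1, -0.9, -0.9, 0, 0, 0, 0],
    [1, -0.9, -0.9, 0, 0, 0, 0],
    [1, -0.9, -0.9, 0, 0, 0, 0],
  ],
  squeeze=10,
)

```text
time: 1.1
position: [0.3853, -0.3116, 0.4045]
tool_rot: [0.812, -0.584, -0.0, -0.0]
ft_force: [0.2, 0.2, 0.2]
grip_width: 0.0145
```

```bash
python3 - <<'E'
from h import *
where(); plan([-140,0,130],-90)
E
```

```text
t 1.1 tip jig mm [-286.6 -129.1  222.5] F jig [0.22 0.11 0.16] q [-0.91  0.35  1.75  0.    1.04  0.34] grip 0.015
turn shares [ 0.001  0.005 -0.   ] shift shares (target axes) [-5.17 -5.86  3.7 ]
```

Call:
step_arm(
  steps=[
    [1, -0.8, -0.8, 0, 0, 0, 0],
    [1, -0.8, -0.8, 0, 0, 0, 0],
    [1, -0.8, -0.8, 0, 0, 0, 0],
    [1, -0.8, -0.8, 0, 0, 0, 0],
    [1, -0.8, -0.8, 0, 0, 0, 0],
    [1, -0.6, -0.9, 0.6, 0, 0, 0],
    [1, -0.5, -0.8, 0.8, 0, 0, 0],
    [1, 0, 0, 0.8, 0, 0, 0],
    [1, 0, 0, 0.8, 0, 0, 0],
    [1, 0, 0, 0.7, 0, 0, 0],
  ],
)

```text
time: 2.1
position: [0.4794, -0.1462, 0.3111]
tool_rot: [0.812, -0.583, -0.001, 0.0]
ft_force: [-0.0, -0.2, 0.2]
grip_width: 0.0006
```

```bash
python3 - <<'E'
from h import *
where(); plan([-140,0,35],-90)
for n,(u0,v0,w,h) in dict(side=(170,100,230,240),top=(180,120,240,180)).items():
    p,d=eyes.camera(n); np.savez(f"{n}1.npz",p=p,d=d)
    cv2.imwrite(f"pics/{n}1.png",cv2.resize(p[v0:v0+h,u0:u0+w],None,fx=2.5,fy=2.5)[:,:,::-1])
where()
E
```

```text
t 2.1 tip jig mm [-144.9   -2.2  129.1] F jig [-0.1  -0.22  0.25] q [-0.52  0.51  1.83 -0.    0.81  0.73] grip 0.001
turn shares [0.006 0.006 0.007] shift shares (target axes) [-0.09 -0.19  3.76]
t 2.2 tip jig mm [-146.2   -1.2  128. ] F jig [-0.37  0.2   0.38] q [-0.52  0.51  1.83 -0.    0.81  0.73] grip 0.001
```

View pics/side1.png

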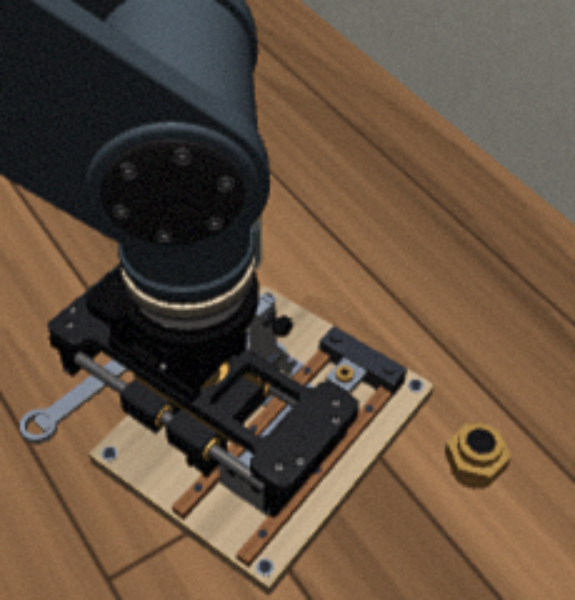

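View pics/top1.png

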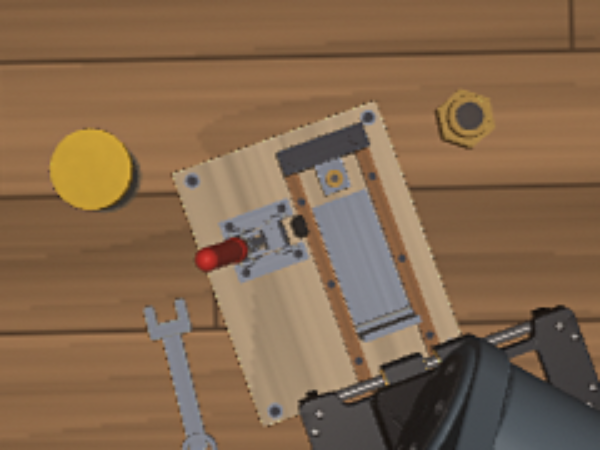

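Call:
step_arm(
  steps=[
    [1, 0, 0, 0.9, 0, 0, 0],
    [1, 0, 0, 0.9, 0, 0, 0],
    [1, 0, 0, 0.9, 0, 0, 0],
    [1, 0, 0, 0.9, 0, 0, 0],
    [1, 0, 0, 0, 0, 0, 0],
    [1, 0, -0.4, 0, 0, 0, 0],
    [1, 0, -0.4, 0, 0, 0, 0],
    [1, 0, -0.2, 0, 0, 0, 0],
    [1, 0, -0.2, 0, 0, 0, 0],
    [1, 0, -0.2, 0, 0, 0, 0],
  ],
)

```text
time: 3.2
position: [0.5119, -0.1354, 0.2233]
tool_rot: [0.813, -0.583, -0.001, 0.001]
ft_force: [-7.9, -5.1, 7.3]
grip_width: 0.0004
```

```bash
python3 - <<'E'
from h import *
where()
E
```

```text
t 3.2 tip jig mm [-111.2   -2.4   41.3] F jig [-9.06 -2.32  7.29] q [-0.47  0.69  1.81 -0.    0.65  0.78] grip 0.0
```

Call:
step_arm(
  steps=[
    [1, 0, 0, 0, 0, 0, 0],
    [1, 0, 0, 0, 0, 0, 0],
    [1, -0.05, -0.1, 0, 0, 0, 0],
    [1, -0.05, -0.1, 0, 0, 0, 0],
    [1, 0, -0.1, 0, 0, 0, 0],
    [1, 0, -0.1, 0, 0, 0, 0],
    [1, 0, -0.1, 0, 0, 0, 0],
    [1, 0, 0, 0, 0, 0, 0],
    [1, 0, 0, 0, 0, 0, 0],
    [1, 0, 0, 0, 0, 0, 0],
  ],
)

```text
time: 4.2
position: [0.5232, -0.1303, 0.2227]
tool_rot: [0.812, -0.583, 0.0, 0.001]
ft_force: [-5.9, -6.9, 3.7]
grip_width: 0.0008
```

```bash
python3 - <<'E'
from h import *
where()
for n,(u0,v0,w,h) in dict(side=(170,100,230,240),top=(180,120,240,180)).items():
    p,d=eyes.camera(n)
    cv2.imwrite(f"pics/{n}2.png",cv2.resize(p[v0:v0+h,u0:u0+w],None,fx=2.5,fy=2.5)[:,:,::-1])
E
```

```text
t 4.2 tip jig mm [-98.5  -1.5  40.7] F jig [-7.82 -4.63  3.75] q [-0.45  0.7   1.78 -0.    0.66  0.8 ] grip 0.001
```

View pics/top2.png

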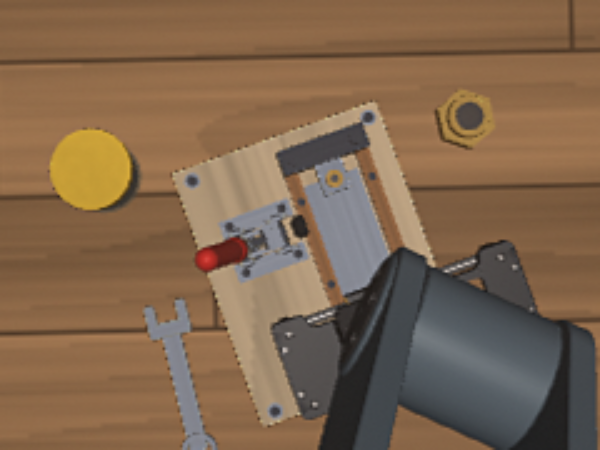

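View pics/side2.png

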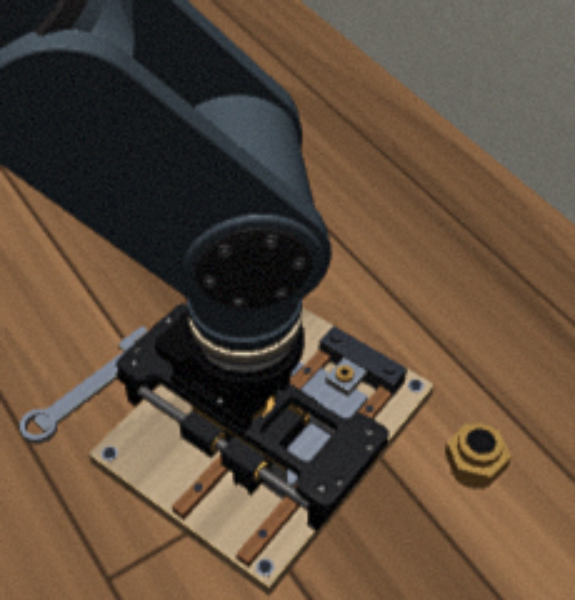

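Call:
step_arm(
  steps=[
    [1, 0, -0.1, 0, 0, 0, 0],
    [1, 0, -0.1, 0, 0, 0, 0],
    [1, 0, -0.1, 0, 0, 0, 0],
    [1, 0, -0.1, 0, 0, 0, 0],
    [1, 0, -0.05, 0, 0, 0, 0],
    [1, 0, -0.05, 0, 0, 0, 0],
    [1, 0, 0, 0, 0, 0, 0],
    [1, 0, 0, 0, 0, 0, 0],
    [1, 0, 0, 0, 0, 0, 0],
    [1, 0, 0, 0, 0, 0, 0],
  ],
)

```text
time: 5.3
position: [0.5347, -0.1264, 0.2227]
tool_rot: [0.812, -0.583, -0.0, 0.002]
ft_force: [-7.7, -6.7, 5.3]
grip_width: 0.0003
```

```bash
python3 - <<'E'
from h import *
where()
E
```

```text
t 5.3 tip jig mm [-86.6  -1.5  40.7] F jig [-9.42 -3.9   5.26] q [-0.43  0.7   1.76 -0.    0.68  0.81] grip 0.0
```

Call:
step_arm(
  steps=[
    [1, 0, -0.04, 0, 0, 0, 0],
    [1, 0, -0.04, 0, 0, 0, 0],
    [1, 0, -0.04, 0, 0, 0, 0],
    [1, 0, -0.04, 0, 0, 0, 0],
    [1, 0, 0, 0, 0, 0, 0],
    [1, 0, 0, 0, 0, 0, 0],
    [1, 0, 0, 0, 0, 0, 0],
    [1, 0, 0, 0, 0, 0, 0],
    [1, 0, 0, 0, 0, 0, 0],
    [1, 0, 0, 0, 0, 0, 0],
  ],
)

```text
time: 6.3
position: [0.5369, -0.1258, 0.2227]
tool_rot: [0.813, -0.583, -0.002, 0.003]
ft_force: [-13.1, -12.1, 8.6]
grip_width: 0.0001
```

```bash
python3 - <<'E'
from h import *
where()
E
```

```text
t 6.3 tip jig mm [-85.3  -1.4  40.7] F jig [-16.28  -7.33   8.61] q [-0.43  0.71  1.75 -0.01  0.69  0.82] grip 0.0
```

Call:
step_arm(
  steps=[
    [1, 0, -0.04, 0, 0, 0, 0],
    [1, 0, -0.04, 0, 0, 0, 0],
    [1, 0, 0, 0, 0, 0, 0],
    [1, 0, 0, 0, 0, 0, 0],
    [1, 0, 0, 0, 0, 0, 0],
    [1, 0, 0, 0, 0, 0, 0],
    [1, 0, 0, 0, 0, 0, 0],
    [1, 0, 0, 0, 0, 0, 0],
    [1, 0, 0, 0, 0, 0, 0],
    [1, 0, 0, 0, 0, 0, 0],
  ],
)

```text
time: 7.3
position: [0.5376, -0.1257, 0.2227]
tool_rot: [0.813, -0.582, -0.004, 0.005]
ft_force: [-16.9, -16.1, 11.1]
grip_width: 0.0001
```

```bash
python3 - <<'E'
from h import *
where()
E
```

```text
t 7.3 tip jig mm [-85.3  -1.4  40.7] F jig [-21.1   -9.85  11.09] q [-0.43  0.71  1.75 -0.01  0.7   0.82] grip 0.0
```

Call:
step_arm(
  steps=[
    [1, 0, 0.15, 0, 0, 0, 0],
    [1, 0, 0.3, 0, 0, 0, 0],
    [1, 0, 0.8, 0, 0, 0, 0],
    [1, 0, 0.4, -0.6, 0, 0, 0],
    [1, 0, 0, -1, 0, 0, 0],
    [1, 0, 0, -1, 0, 0, 0],
    [1, 0, 0, -1, 0, 0, -1],
    [1, 0, 0, -1, 0, 0, -1],
    [1, 0, 0, -1, 0, 0, -1],
    [1, 0, 0, -1, 0, 0, -1],
  ],
)

```text
time: 8.3
position: [0.5024, -0.136, 0.3885]
tool_rot: [0.942, -0.334, 0.001, -0.0]
ft_force: [0.4, 0.3, 0.3]
grip_width: 0.0004
```

Call:
step_arm(
  steps=[
    [1, 0, 0, 0, 0, 0, -1],
    [1, 0, 0, 0, 0, 0, -1],
    [1, 0, 0, 0, 0, 0, -1],
    [1, 0, 0, 0, 0, 0, -1],
    [1, 0, 0, 0, 0, 0, -1],
    [1, 0, 0, 0, 0, 0, -1],
    [1, 0, 0, 0, 0, 0, -1],
    [1, 0, 0, 0, 0, 0, -0.25],
    [1, 0, 0, 0, 0, 0, 0],
    [1, 0, 0, 0, 0, 0, 0],
  ],
)

```text
time: 9.3
position: [0.5024, -0.1361, 0.3873]
tool_rot: [0.987, 0.161, 0.001, 0.0]
ft_force: [-0.7, 1.0, 0.3]
grip_width: 0.0004
```

```bash
python3 - <<'E'
from h import *
where(); plan([0,80,200],0)
for n,(u0,v0,w,h) in dict(side=(170,100,230,240),top=(180,120,240,180)).items():
    p,d=eyes.camera(n)
    cv2.imwrite(f"pics/{n}3.png",cv2.resize(p[v0:v0+h,u0:u0+w],None,fx=2.5,fy=2.5)[:,:,::-1])
E
```

```text
t 9.3 tip jig mm [-1.196e+02 -2.000e-01  2.053e+02] F jig [-0.33  1.12  0.33] q [-0.48  0.41  1.71  0.    1.02 -0.8 ] grip 0.0
turn shares [ 0.001 -0.007 -0.003] shift shares (target axes) [ 4.79 -3.21  0.21]
```

View pics/top3.png

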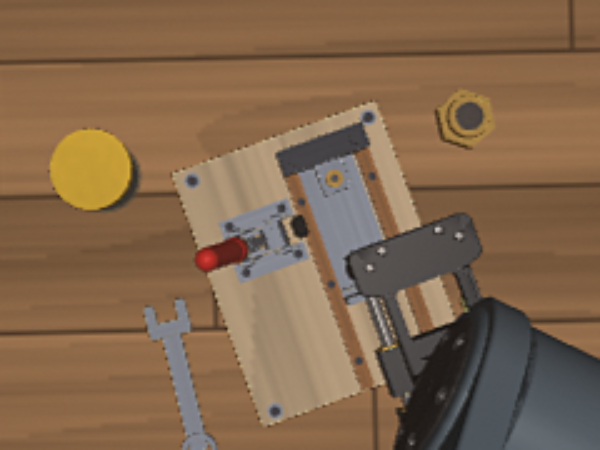

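View pics/side3.png

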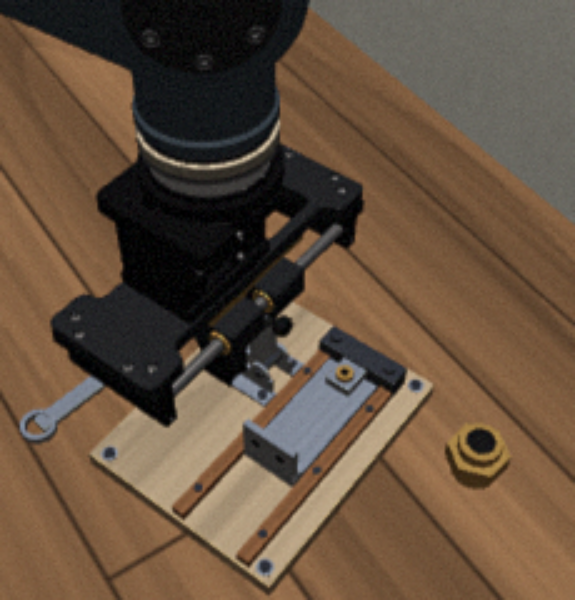

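Call:
step_arm(
  steps=[
    [1, 0.8, -0.55, 0, 0, 0, 0],
    [1, 0.8, -0.55, 0, 0, 0, 0],
    [1, 0.8, -0.55, 0, 0, 0, 0],
    [1, 0.8, -0.55, 0, 0, 0, 0],
    [1, 0.8, -0.5, 0, 0, 0, 0],
    [1, 0.8, -0.5, 0, 0, 0, 0],
    [1, 0, 0, 0, 0, 0, 0],
    [1, 0, 0, 0.8, 0, 0, 0],
    [1, 0, 0, 0.8, 0, 0, 0],
    [1, 0, 0, 0.8, 0, 0, 0],
  ],
)

```text
time: 10.4
position: [0.59, -0.0228, 0.3268]
tool_rot: [0.987, 0.161, 0.0, 0.0]
ft_force: [0.4, -0.8, 0.1]
grip_width: 0.0004
```

```bash
python3 - <<'E'
from h import *
g=lambda a:np.c_[170+(np.array(a)[:,0]+.5)/2.5-.5,100+(np.array(a)[:,1]+.5)/2.5-.5]
print("upr top outer",w2j(ray("side",g([(245,423),(298,456)]),.064)))
where(); plan([0,80,140],0)
for n,(u0,v0,w,h) in dict(side=(170,100,230,240)).items():
    p,d=eyes.camera(n)
    cv2.imwrite(f"pics/{n}4.png",cv2.resize(p[v0:v0+h,u0:u0+w],None,fx=2.5,fy=2.5)[:,:,::-1])
E
```

```text
upr top outer [[-73.01753647  24.14946515  64.        ]
 [-71.46636665 -26.87674977  64.        ]]
t 10.4 tip jig mm [ -0.7  79.3 144.8] F jig [ 0.09 -0.89  0.1 ] q [-0.23  0.58  1.59 -0.    0.97 -0.55] grip 0.0
turn shares [ 0.003 -0.    -0.002] shift shares (target axes) [ 0.03 -0.03  0.19]
```

View pics/side4.png

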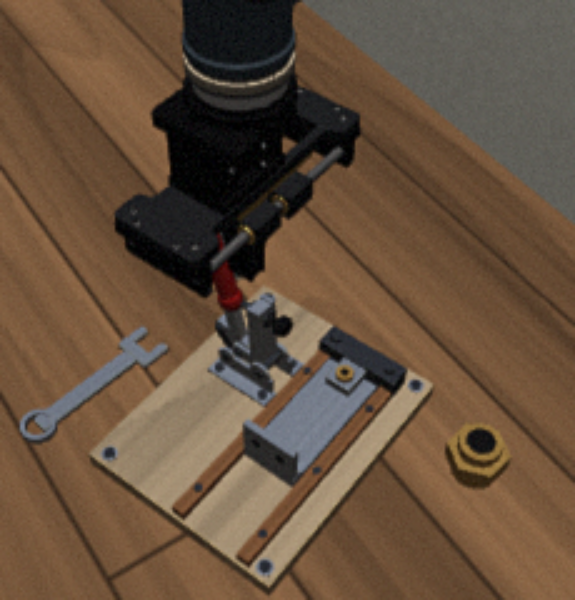

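Call:
step_arm(
  steps=[
    [1, 0, -0.25, 0, 0, 0, 0],
    [1, 0, -0.25, 0, 0, 0, 0],
    [1, 0, -0.2, 0, 0, 0, 0],
    [1, 0, -0.2, 0, 0, 0, 0],
    [1, 0, -0.2, 0, 0, 0, 0],
    [1, 0, -0.2, 0, 0, 0, 0],
    [1, 0, -0.2, 0.05, 0, 0, 0],
    [1, 0, -0.2, 0.05, 0, 0, 0],
    [1, 0, 0, 0, 0, 0, 0],
    [1, 0, 0, 0, 0, 0, 0],
  ],
)

```text
time: 11.45
position: [0.5766, 0.0182, 0.3245]
tool_rot: [0.987, 0.162, -0.0, -0.0]
ft_force: [0.1, 0.9, 0.2]
grip_width: 0.0008
```

```bash
cat > look.py <<'E'
import sys
from h import *
where()
k=sys.argv[1]
a=[]
for n,(u0,v0,w,h) in dict(side=(190,110,160,200),top=(180,120,160,200)).items():
    p,d=eyes.camera(n); a.append(cv2.resize(p[v0:v0+h,u0:u0+w],None,fx=2.5,fy=2.5))
cv2.imwrite(f"pics/look{k}.png",np.hstack(a)[:,:,::-1])
E
python3 look.py 5
```

```text
t 11.45 tip jig mm [ -0.4 122.6 142.5] F jig [0.43 0.82 0.24] q [-0.16  0.57  1.63  0.    0.94 -0.49] grip 0.001
```

View pics/look5.png

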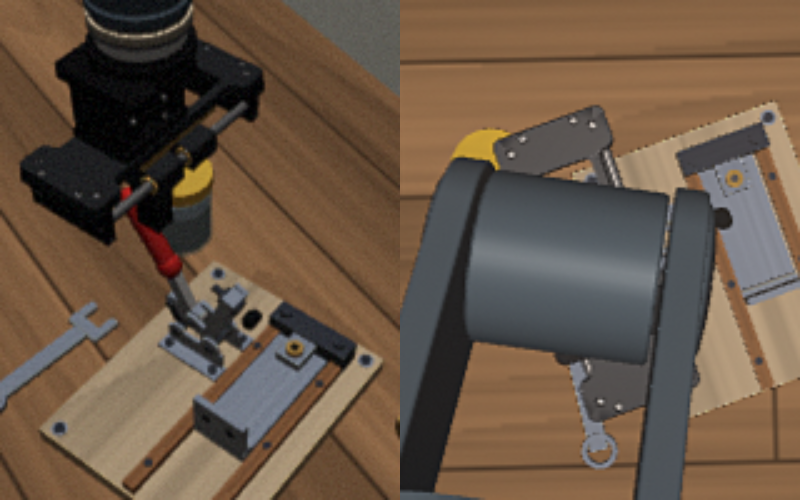

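Call:
step_arm(
  steps=[
    [1, 0, -0.2, 0.05, 0, 0, 0],
    [1, 0, -0.2, 0.1, 0, 0, 0],
    [1, 0, -0.2, 0.1, 0, 0, 0],
    [1, 0, -0.15, 0.15, 0, 0, 0],
    [1, 0, -0.1, 0.2, 0, 0, 0],
    [1, 0, 0, 0.2, 0, 0, 0],
    [1, 0, 0, 0.2, 0, 0, 0],
    [1, 0, 0, 0, 0, 0, 0],
    [1, 0, 0, 0, 0, 0, 0],
    [1, 0, 0, 0, 0, 0, 0],
  ],
)

```text
time: 12.55
position: [0.5698, 0.0385, 0.2997]
tool_rot: [0.987, 0.162, -0.0, -0.0]
ft_force: [0.1, -1.0, 2.2]
grip_width: 0.0008
```

```bash
python3 look.py 6
```

```text
t 12.55 tip jig mm [ -0.4 144.  117.7] F jig [-0.21 -0.97  2.21] q [-0.13  0.6   1.66  0.    0.88 -0.45] grip 0.001
```

View pics/look6.png

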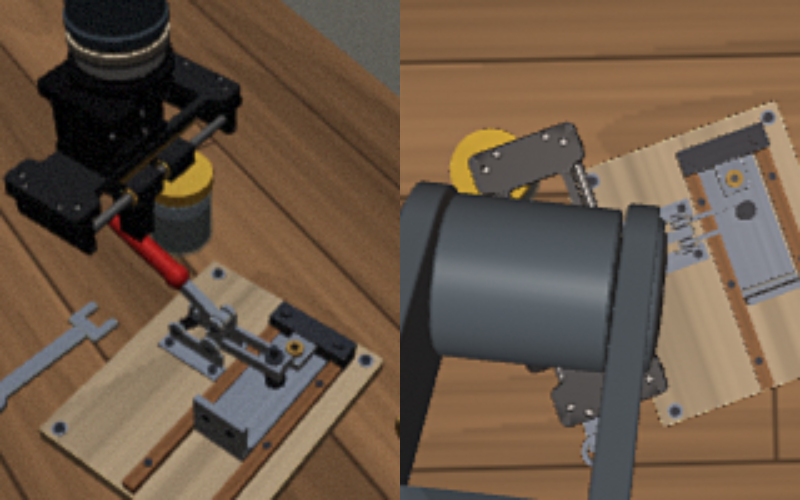

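Call:
step_arm(
  steps=[
    [1, 0, -0.04, 0.15, 0, 0, 0],
    [1, 0, -0.04, 0.15, 0, 0, 0],
    [1, 0, -0.04, 0.15, 0, 0, 0],
    [1, 0, 0, 0.15, 0, 0, 0],
    [1, 0, 0, 0.15, 0, 0, 0],
    [1, 0, 0, 0.15, 0, 0, 0],
    [1, 0, 0, 0, 0, 0, 0],
    [1, 0, 0, 0, 0, 0, 0],
    [1, 0, 0, 0, 0, 0, 0],
    [1, 0, 0, 0, 0, 0, 0],
  ],
)

```text
time: 13.65
position: [0.5692, 0.0408, 0.2773]
tool_rot: [0.987, 0.161, 0.0, 0.0]
ft_force: [0.1, 0.2, 0.0]
grip_width: 0.0004
```

```bash
python3 look.py 7
```

```text
t 13.65 tip jig mm [ -0.  146.2  95.3] F jig [0.13 0.18 0.03] q [-0.12  0.63  1.68 -0.    0.83 -0.45] grip 0.0
```

View pics/look7.png

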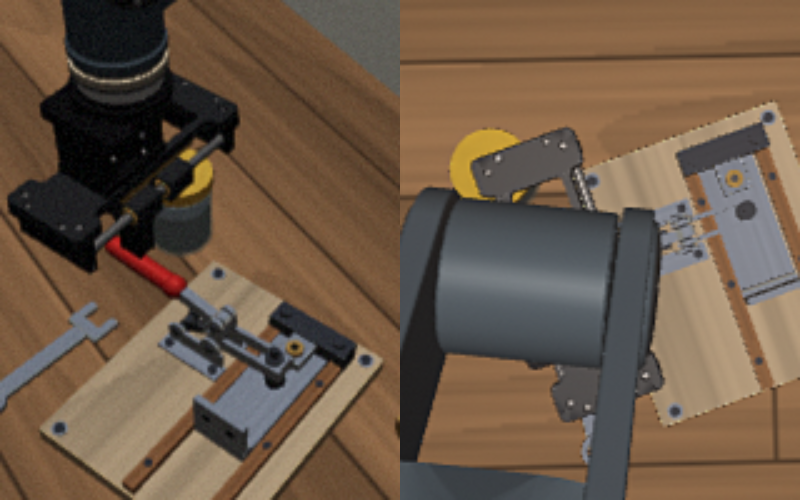

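Call:
step_arm(
  steps=[
    [1, 0, 0, 0.1, 0, 0, 0],
    [1, 0, 0, 0.1, 0, 0, 0],
    [1, 0, 0, 0.1, 0, 0, 0],
    [1, 0, 0, 0.1, 0, 0, 0],
    [1, 0, 0, 0.05, 0, 0, 0],
    [1, 0, 0, 0, 0, 0, 0],
    [1, 0, 0, 0, 0, 0, 0],
    [1, 0, 0, 0, 0, 0, 0],
    [1, 0, 0, 0, 0, 0, 0],
    [1, 0, 0, 0, 0, 0, 0],
  ],
)

```text
time: 14.75
position: [0.5691, 0.041, 0.2661]
tool_rot: [0.987, 0.161, 0.0, -0.0]
ft_force: [-1.0, 0.2, 3.3]
grip_width: 0.0007
```

```bash
python3 -c "
from h import *
where()"
```

```text
t 14.75 tip jig mm [-1.000e-01  1.465e+02  8.410e+01] F jig [-0.92  0.53  3.32] q [-0.12  0.65  1.68  0.    0.81 -0.45] grip 0.001
```

Call:
step_arm(
  steps=[
    [1, 0, 0, 0.05, 0, 0, 0],
    [1, 0, 0, 0.05, 0, 0, 0],
    [1, 0, 0, 0, 0, 0, 0],
    [1, 0, 0, 0, 0, 0, 0],
    [1, 0, 0, 0, 0, 0, 0],
    [1, 0, 0, 0, 0, 0, 0],
    [1, 0, 0, 0, 0, 0, 0],
    [1, 0, 0, 0, 0, 0, 0],
    [1, 0, 0, 0, 0, 0, 0],
    [1, 0, 0, 0, 0, 0, 0],
  ],
)

```text
time: 15.75
position: [0.569, 0.0412, 0.2649]
tool_rot: [0.987, 0.161, 0.0, -0.0]
ft_force: [-2.9, 1.6, 11.4]
grip_width: 0.0003
```

```bash
python3 -c "
from h import *
where()"
```

```text
t 15.75 tip jig mm [ -0.  146.7  82.9] F jig [-2.23  2.47 11.4 ] q [-0.12  0.65  1.69  0.    0.8  -0.45] grip 0.0
```

Call:
step_arm(
  steps=[
    [1, 0, 0, -0.2, 0, 0, 0],
    [1, 0, 0, -0.6, 0, 0, 0],
    [1, 0, 0, -0.9, 0, 0, 0],
    [1, 0, 0, -0.9, 0, 0, 0],
    [1, 0, 0, -0.9, 0, 0, 0],
    [1, 0, 0, -0.9, 0, 0, 0],
    [1, 0, 0, -0.9, 0, 0, 0],
    [1, -0.9, 0, 0, 0, 0, 0],
    [1, -0.9, 0, 0, 0, 0, 0],
    [1, -0.9, 0, 0, 0, 0, 0],
  ],
)

```text
time: 16.75
position: [0.5045, 0.0191, 0.3958]
tool_rot: [0.987, 0.162, 0.0, 0.0]
ft_force: [0.8, 0.0, -0.4]
grip_width: 0.0009
```

Call:
step_arm(
  steps=[
    [1, -0.9, 0, 0, 0, 0, 0],
    [1, -0.9, 0, 0, 0, 0, 0],
    [1, -0.9, 0, 0, 0, 0, 0],
    [1, -0.9, 0, 0, 0, 0, 0],
    [1, -0.9, 0, 0, 0, 0, 0],
    [1, 0, 0, 0, 0, 0, 0],
    [1, 0, 0, 0, 0, 0, 0],
    [1, 0, 0, 0, 0, 0, 0],
    [1, 0, 0, 0, 0, 0, 0],
    [1, 0, 0, 0, 0, 0, 0],
  ],
)

```text
time: 17.75
position: [0.3992, -0.0164, 0.396]
tool_rot: [0.987, 0.162, 0.0, 0.0]
ft_force: [0.2, -0.1, 0.8]
grip_width: 0.0008
```

```bash
python3 look.py 8; python3 - <<'E'
from h import *
a=[]
for n,(u0,v0,w,h) in dict(side=(200,160,160,170),top=(200,140,190,170)).items():
    p,d=eyes.camera(n); c=cv2.resize(p[v0:v0+h,u0:u0+w],None,fx=4,fy=3.5) if 0 else cv2.resize(p[v0:v0+h,u0:u0+w],None,fx=3.5,fy=3.5,interpolation=cv2.INTER_CUBIC)
    cv2.imwrite(f"pics/{n}9.png",c[:,:,::-1])
E
```

```text
t 17.75 tip jig mm [-179.4  146.2  214. ] F jig [ 0.17 -0.15  0.79] q [-0.32  0.24  1.98  0.    0.93 -0.65] grip 0.001
```

View pics/side9.png

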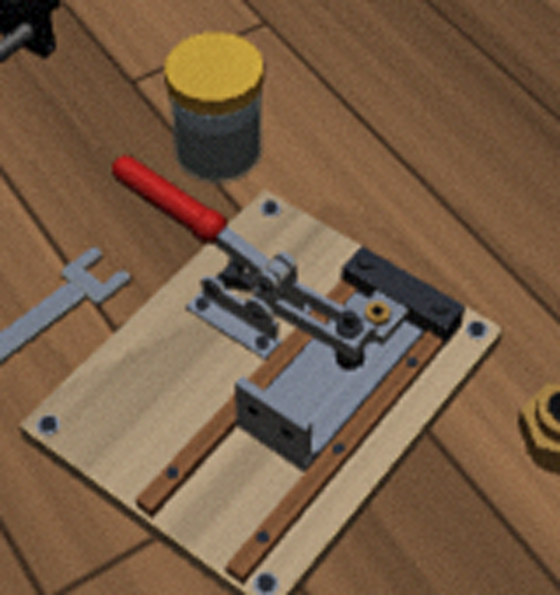

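View pics/top9.png

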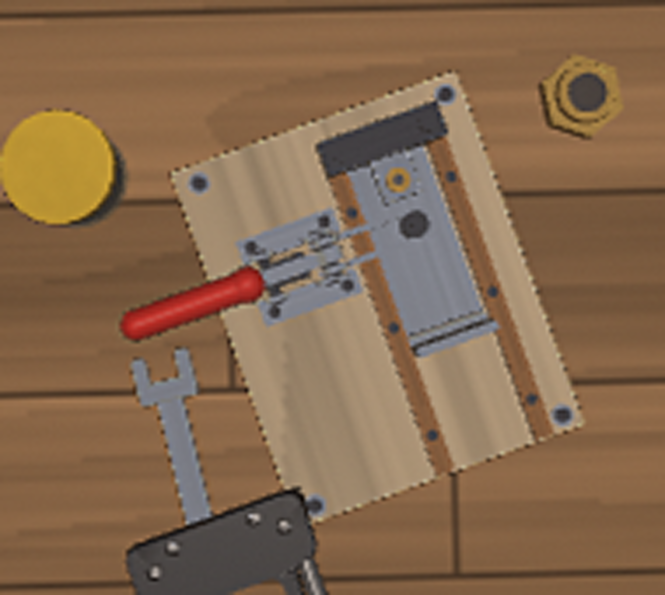

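```bash
python3 - <<'E'
from h import *
g=lambda a,o:np.c_[o[0]+(np.array(a)[:,0]+.5)/3.5-.5,o[1]+(np.array(a)[:,1]+.5)/3.5-.5]
print("handle end",w2j(ray("side",g([(118,165)],(200,160)),.082)),w2j(ray("top",g([(127,326)],(200,140)),.079)))
print("upr",w2j(ray("side",g([(237,381),(312,426)],(200,160)),.064)),w2j(ray("top",g([(416,356),(497,326)],(200,140)),.064)))
print("jar",w2j(ray("top",g([(56,167)],(200,140)),.086)))
where()
from rig import robot
E
```

```text
handle end [[ -2.83482539 177.04736349  82.        ]] [[  1.18247844 179.56945859  79.        ]]
upr [[-72.70489115  25.27157848  64.        ]
 [-70.28439893 -25.71213157  64.        ]] [[-72.88516681  27.67275848  64.        ]
 [-72.51989092 -23.16635933  64.        ]]
jar [[100.51230591 186.2895447   86.        ]]
t 17.95 tip jig mm [-179.9  146.4  213.9] F jig [0.32 0.41 0.33] q [-0.32  0.24  1.98 -0.    0.93 -0.65] grip 0.001
```

```bash
python3 -c "
from rig import robot
print(robot.hand_in())"
```

```text
the job is handed in; nothing more can be done
None
```

The bracket is up against the stop and the toggle clamp is locked with its rubber tip on the bracket's foot. I handed the job in at about 18 s.

- **Bracket:** I pushed it about 31 mm along the rails with the closed fingertips. It stopped moving while the push rose from 9 N to 21 N. In the last pictures the upright's back reads x ≈ -70 to -73 mm, against -75 nominal. The starting picture also read about 3 mm high there, so I take this as calibration error. No gap shows at the stop.
- **Clamp:** I pushed the handle out and then down. The force fell to zero as it snapped over, and pressing from above met firm resistance (11 N) at the expected locked height. With the hand away, it stayed down with its end at y ≈ 177–180 mm, against 183 nominal. The arm is level and the tip is on the foot.
- **Left alone:** The jar reads within 1 mm of its first position. The spanner and pipe fitting look unmoved in the pictures, but I did not measure them again.
- **Hand:** It is clear of everything, and the wrist force is near zero.

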